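# Shut the incubator and reset its lid alarm

## Robot

A 6-joint arm with a two-finger parallel gripper is mounted at the origin on the work surface. World frame = base frame: x ahead of the robot, y to its left, z up, the work surface at z = 0. Lengths are in mm, angles in rad, forces in N, time in s.
With the tool pointing down it reaches from about 250 to 775 mm from the base axis. Payload 8.9 kg.
Tool frame: the origin (TCP) lies on the mounting face of the last link; the fingertips stand 173 mm ahead of it and the grasp point (between the pads) lies ctrl.grip_depth ahead of it (ctrl.grip_depth is the distance from the TCP to the grasp point, in mm); z points along the fingers, y is the line along which they close (so a half turn about z gives the same grasp; the last joint's range is limited). The gripper opens to 85 mm and grips with 20 to 120 N. Pads are 22 mm wide; open, the fingers measure 114 mm over their backs; the gripper's body (76 mm by 85 mm) begins 54 mm behind the grasp point. The pads swing forward as they close: fully open they stand 13 mm farther back than shut.
Start: joints at [-1.458, 0.291, -0.153, 1.127, 0, 1.431], TCP at [130.804, -508.443, 404.705] pointing down, gripper open.
Joint ranges: [-2.52, 2.52], [-0.91, 1.74], [-1.3, 1.37], [-1.96, 2.02], [-1.52, 1.47], [-3.14, 3.14]. Speed limits (rad/s): [2.22, 2.22, 2.79, 3.14, 3.14, 3.14].

## Interface

Orientations are given as a rotation vector (axis times angle).
In Python, from station import ctrl gives the robot as it stands. The module is installed in compiled form; this text tells all that it offers.
- The arm moves only by the shell command python3 -m jog 'ROWS'. ROWS is JSON, a list of rows, each an object of numbers: "tx", "ty", "tz": the shift along the tool's x, y, z in units of 60 mm (1.0 is 60 mm); "ax", "ay", "az": the turn, a rotation vector about the tool's x, y, z in units of 8 degrees (1.0 is 8 degrees); "fingers": the finger opening in mm, from 0 to 85.4. A call has exactly 5 rows; each row shifts and turns the commanded pose from where the row before left it, along the tool's axes as they then stand; what a row does not reach is not made up. A row lasts 1/8 s, in which the tool goes at most 62.5 mm and 10.7 degrees, less where a joint would pass 70% of its speed; a pose out of reach is approached as far as the arm can. A call is refused whole if a number of a shift passes 1 or a number of a turn 1, either way. A call with a gripper value outside its range is refused whole. The fingers move at their own pace and stop on an object; the grip force is fixed at half the most. Time passes only in rows, so rows that do not move let the fingers close, or fill a call up. It gives the time, the measured TCP pose, the force, the opening and the grip force at its end, in the units of the state.
- ctrl.sense(): the state, without advancing time (a new reading comes with each control period).
- ctrl.snapshot(name): name is "scene" or "top" or "wrist"; returns (picture, depth): 384x512x3 uint8, red, green, blue; 384x512 float32, mm along the optical axis (not along the pixel's ray), 0 where there is no reading.
- ctrl.camera_model(name): a dict with "fx", "fy", "cx", "cy" (pixels), "extrinsics" (4x4, takes a point from camera to world coordinates); the wrist camera has in their place "T_tool_cam" (4x4, takes a point from camera to tool coordinates, whose origin is the TCP and whose axes are the flange's). Camera axes: x right, y down, z forward; pixel columns grow to the right and rows downward; lengths in mm; the calibration is good to about 2 mm. A picture is of the moment at which its call begins: read the wrist's pose just before it. camera_model takes no time and is no camera call.
- ctrl.finish_job(): hands the job in; it is judged then, once.
The state is a dict: "clock": time; "q": joint angles; "joint_vel": joint speeds; "joint_torque": joint torques, N m; "tcp_pos": TCP position; "eef_rot": TCP orientation; "contact_force": force on the tool from outside, world axes, zero at the start; "moment": the same for the moment, N m; "grip_width": opening from 0.0 (shut) to 1.0 (fully open); "gripper_force": force on a finger pad.
Only numpy, scipy, OpenCV 4.12 (cv2) and the standard library are available. Lean on these libraries where they do the work, as an engineer would, in place of code of your own. Each camera call takes 0.05 s, during which the arm holds its last target. There are 200 camera calls.

## Task

One of the two bench-top incubators has been left with its lid open and its lid alarm has latched. With the fingertips, gently push that lid down until it is fully shut, then reach into the round well in the front deck of the same incubator, press the sunken reset key right down and keep it down for at least a second, let it spring back and come clear. Do not press the key while the lid is still open, do not raise or slam the lid, and leave the other incubator, the dishes and everything else standing about where they are; nothing is to be picked up.

Things in the scene. Friction and masses are not known exactly. Their poses are not given: they have to be found in the camera images.
- incubator_a: Bench-top incubator, white plastic box fixed to the table, 300 mm deep (its x) by 240 mm wide (its y) by 138 mm high with the lid shut. Origin: centre of its underside, on the table; z up; its -x side is the front and faces the robot, give or take its yaw. The flat front deck (115 mm high, from x = -150 to -50 mm) holds the reset well; behind it lies the chamber under the lid. The two incubators are alike; they may stand left or right.
- lid_a (a joint): Opening angle of the lid of incubator_a in rad: 0 = fully shut, growing as the front edge rises. Hinge axis: along the unit's y, at x = 137 mm, z = 118 mm in the unit's frame. The lid is a white slab 20 mm thick, 212 mm wide, reaching 182 mm forward of the hinge. The stiff hinge holds it where it is left; some 1 to 4 N down near the front edge moves it.
- lid_a_edge (a point): Middle of the upper front edge of incubator_a's lid; moves with the lid; 138 mm above the table when shut. The lid's flat upper face, 20 mm from the hinge axis along its normal, runs from here to the rear and may be pushed anywhere. A tab 74 mm wide, 8 mm thick, stands 16 mm out from the middle of the front edge.
- well_a_rim (a point): Centre of the mouth of the round reset well in the front deck of incubator_a, level with the deck (115 mm above the table), to the right of the deck's middle as seen by the robot (x = -105, y = -55 mm in the unit's frame). Plain upright bore, 46 mm in diameter, with a thin dark ring round its mouth; from its centre to the shut lid's tab is 44 mm, the shut lid stands 23 mm above the deck.
- key_a_top (a point): Centre of the top of the sunken reset key of incubator_a: a flat grey disc 37 mm across that fills most of the well, 15 mm below the deck when at rest (100 mm above the table).
- key_a (a joint): Travel of the reset key of incubator_a in m: 0 = at rest, 0.006 = pressed fully down (its stop). Spring loaded: about 1.5 N to start, 4.5 N fully down; springs back when let go.
- incubator_b: Bench-top incubator, white plastic box fixed to the table, 300 mm deep (its x) by 240 mm wide (its y) by 138 mm high with the lid shut. Origin: centre of its underside, on the table; z up; its -x side is the front and faces the robot, give or take its yaw. The flat front deck (115 mm high, from x = -150 to -50 mm) holds the reset well; behind it lies the chamber under the lid. The two incubators are alike; they may stand left or right.
- lid_b (a joint): Opening angle of the lid of incubator_b in rad: 0 = fully shut, growing as the front edge rises. Hinge axis: along the unit's y, at x = 137 mm, z = 118 mm in the unit's frame. The lid is a white slab 20 mm thick, 212 mm wide, reaching 182 mm forward of the hinge. The stiff hinge holds it where it is left; some 1 to 4 N down near the front edge moves it.
- lid_b_edge (a point): Middle of the upper front edge of incubator_b's lid; moves with the lid; 138 mm above the table when shut. The lid's flat upper face, 20 mm from the hinge axis along its normal, runs from here to the rear and may be pushed anywhere. A tab 74 mm wide, 8 mm thick, stands 16 mm out from the middle of the front edge.
- well_b_rim (a point): Centre of the mouth of the round reset well in the front deck of incubator_b, level with the deck (115 mm above the table), to the right of the deck's middle as seen by the robot (x = -105, y = -55 mm in the unit's frame). Plain upright bore, 46 mm in diameter, with a thin dark ring round its mouth; from its centre to the shut lid's tab is 44 mm, the shut lid stands 23 mm above the deck.
- key_b_top (a point): Centre of the top of the sunken reset key of incubator_b: a flat grey disc 37 mm across that fills most of the well, 15 mm below the deck when at rest (100 mm above the table).
- key_b (a joint): Travel of the reset key of incubator_b in m: 0 = at rest, 0.006 = pressed fully down (its stop). Spring loaded: about 1.5 N to start, 4.5 N fully down; springs back when let go.
- dish_stack: Two covered culture dishes stacked, clear plastic, 58 mm across, 28 mm high, standing loose on the front deck of incubator_a on the side away from the well. Bystander. Origin: centre of its underside.
- marker: Grey and black marker pen, 115 mm long, 16 mm thick, lying loose on the front deck of incubator_b. Bystander. Origin: on its underside, 40 mm from its grey end, x towards the cap.
- tip_box: Blue pipette tip box with an open top, 84 x 122 mm, 54 mm high, on the table left of the incubators. Bystander. Origin: centre of its underside.
- medium_bottle: Small capped bottle, 48 mm across, 95 mm high, on the table between the two incubators. Bystander. Origin: centre of its underside.
- oil_bottle: Amber capped bottle, 56 mm across, 110 mm high, on the table left of the incubators. Bystander. Origin: centre of its underside.
- mouse: Computer mouse, 105 x 60 mm, 33 mm high, on the table to the right. Bystander. Origin: centre of its underside.
- tube_rack: Aluminium rack with four capped tubes, 75 x 150 mm, 82 mm high, on the table right of the incubators. Bystander. Origin: centre of its underside.

How it is judged:
By the outcome, as a careful person would: the job done as asked, in the order asked, and still so for the second after the job is handed in, with the robot touching nothing.
It also fails if it takes over 51 s, if anything falls off the work surface, if the arm or the gripper's body presses on something with over 40 N, if the wrist force passes 120 N, or if a joint passes its speed limit or range.

## Working session

There is one attempt and no reset: what is moved stays moved. The work goes in short steps, Python scripts to look and compute and a shell command to move; the robot and the scene stay as the last step left them, time stands still between calls to the robot, and variables do not carry over. Pictures are saved under pics/ and viewed, at most 10 in all, crops included, and the job is handed in when it is done.

```bash
mkdir -p pics
cat > h.py <<'E'
import numpy as np,cv2
from station import ctrl
from scipy.spatial.transform import Rotation as R
def cam(n):
    m=ctrl.camera_model(n)
    if 'extrinsics' in m: T=np.array(m['extrinsics'])
    else:
        s=ctrl.sense();W=np.eye(4);W[:3,:3]=R.from_rotvec(s['eef_rot']).as_matrix();W[:3,3]=s['tcp_pos'];T=W@np.array(m['T_tool_cam'])
    return m,T
def snap(n):
    m,T=cam(n);p,d=ctrl.snapshot(n);return p,d,m,T
def cloud(d,m,T):
    v,u=np.mgrid[:384,:512];c=np.stack([(u-m['cx'])/m['fx']*d,(v-m['cy'])/m['fy']*d,d],-1)
    return c@T[:3,:3].T+T[:3,3]
def ray(u,v,z,m,T):
    r=T[:3,:3]@np.array([(u-m['cx'])/m['fx'],(v-m['cy'])/m['fy'],1]);return T[:3,3]+r*(z-T[2,3])/r[2]
E
python3 - <<'E'
from h import *
s=ctrl.sense();print(s,ctrl.grip_depth)
for n in('scene','top'):
    p,d,m,T=snap(n);cv2.imwrite(f'pics/{n}.png',p[...,::-1]);np.savez(n,p=p,d=d,T=T);print(n,m['fx'],T.round(2).tolist())
E
```

```text
{'clock': 0.0, 'q': array([-1.45827663e+00,  2.91266040e-01, -1.54154974e-01,  1.12671159e+00,
       -6.62894932e-07,  1.43149743e+00]), 'joint_vel': array([-1.01629676e-04, -6.32800466e-05, -1.34164220e-03, -1.71196165e-03,
       -2.12321143e-05,  2.09804082e-03]), 'joint_torque': array([-1.08242798e-04, -5.37141287e+01,  3.31374121e+01,  1.58488308e-02,
       -1.95784901e-04, -1.28241959e-05]), 'tcp_pos': array([ 130.79009041, -508.21061267,  404.12886855]), 'eef_rot': array([-3.11539787e+00, -3.94343635e-01, -2.70515467e-05]), 'contact_force': array([-0.13792121, -0.00481701,  0.79758029]), 'moment': array([-0.03079303, -0.01912984,  0.02049139]), 'gripper_force': 0.0, 'grip_width': 0.9974807779577577} 154.70000000000002
scene 363.15457384892716 [[0.43, 0.61, -0.66, 1466.55], [0.9, -0.28, 0.33, -425.96], [0.02, -0.74, -0.67, 1022.22], [0.0, 0.0, 0.0, 1.0]]
top 436.5896573714895 [[-0.02, -0.99, 0.11, 418.08], [-1.0, 0.02, 0.02, -13.7], [-0.02, -0.11, -0.99, 1443.24], [0.0, 0.0, 0.0, 1.0]]
```

View pics/scene.png

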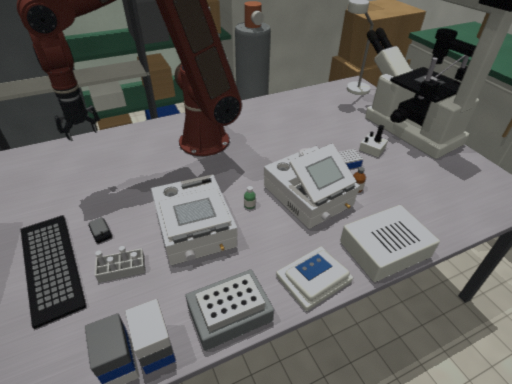

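View pics/top.png

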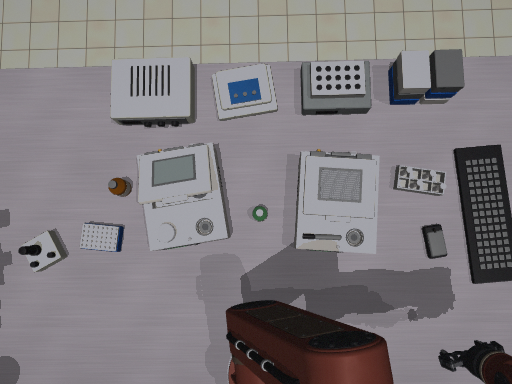

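The left unit in the top view is open: its lid is around (175,172), its well ring at (205,227) and the dishes at (167,232). The right unit is shut and has the marker on its deck. Next I measure the left unit.

Run:
```python
from h import *
z=np.load('top.npz');p,d,T=z['p'],z['d'],z['T'];m=ctrl.camera_model('top')
P=cloud(d,m,T)
# deck plane points, lid points
reg=np.zeros((384,512),bool);reg[135:255,130:235]=1
k=reg&(abs(P[...,2]-115)<4);q=P[k][:,:2].astype(np.float32);r=cv2.minAreaRect(q);print('deck',k.sum(),r,np.median(P[k][:,2]))
g=cv2.cvtColor(p,6)
crop=g[205:250,185:228];dk=(crop<110).astype(np.uint8)
cs,_=cv2.findContours(dk,0,1)
for c in cs:
    if cv2.contourArea(c)>20:
        (u,v),rr=cv2.minEnclosingCircle(c);print('dark',u+185,v+205,rr,ray(u+185,v+205,115,m,T))
k=reg&(P[...,2]>142);L=P[k];
for _ in range(3):
    c=L.mean(0);n=np.linalg.svd(L-c,full_matrices=0)[2][2];n*=np.sign(n[2]);L=L[abs((L-c)@n)<8]
print('lid',len(L),c,n,'ang',np.arccos(n[2]),L.min(0),L.max(0))
for v,u in((227,205),(232,167),(185,175),(200,175),(150,175)):print(u,v,P[v,u].round())
b=reg&(P[...,2]>60);print('unit rect',cv2.minAreaRect(P[b][:,:2].astype(np.float32)))
big=cv2.resize(p[130:260,125:240],None,fx=5,fy=4.6,interpolation=2);cv2.imwrite('pics/crop.png',big[...,::-1])
```

```text
deck 2733 ((563.63330078125, 251.3538055419922), (300.14111328125, 240.8859100341797), 8.633515357971191) 114.9123378893471
dark 204.14516067504883 225.46774101257324 4.612271308898926 [470.77994742 180.56369188 115.        ]
dark 204.1347312927246 226.29640769958496 8.777351379394531 [468.26066364 180.60397986 115.        ]
dark 225.0 219.0 14.14223575592041 [489.34540661 116.73167104 115.        ]
lid 473 [613.20681893 251.05371542 192.60434555] [0.58018417 0.20897954 0.78721908] ang 0.6645099563053969 [533.46976393 165.17478379 142.54986689] [707.8272492  345.01708051 229.28335535]
205 227 [467. 181.  92.]
167 232 [452. 287. 148.]
175 185 [584. 250. 208.]
175 200 [539. 245. 231.]
175 150 [700. 264. 144.]
unit rect ((566.5772705078125, 190.84498596191406), (353.2440490722656, 361.6424255371094), 8.347166061401367)
```

View pics/crop.png

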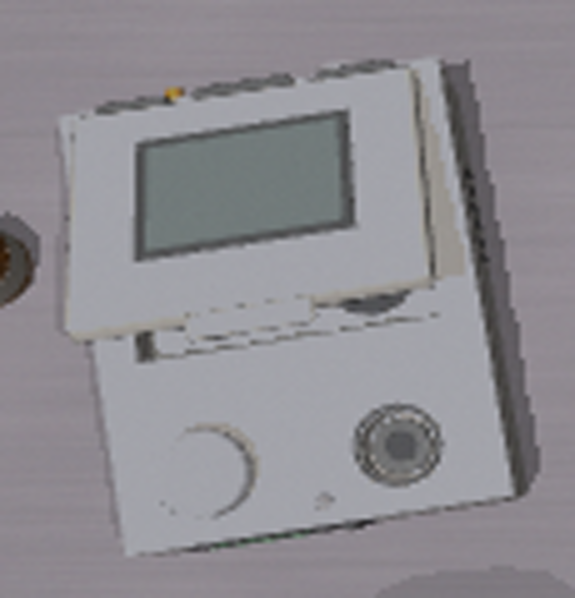

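The crop shows the unit, its lid raised and the well clear. The deck fit gives the unit centre as (564,251) with yaw 8.6°. The model then puts the well at (468,181), and I measured (468,181). The lid angle comes out near 0.53 rad, which puts its edge at about z = 230. I'll close the fingers, raise the tool and turn about 84° first, so joint 6 stays in range.

```bash
python3 -m jog '[{"az":-1,"tz":-0.2,"fingers":0},{"az":-1,"tz":-0.2,"fingers":0},{"az":-1,"tz":-0.2,"fingers":0},{"az":-1,"tz":-0.2,"fingers":0},{"az":-1,"tz":-0.2,"fingers":0}]' && python3 -m jog '[{"az":-1},{"az":-1},{"az":-1},{"az":-1},{"az":-1}]'
cat >> h.py <<'E'
def go(x,y,z):
    s=ctrl.sense();M=R.from_rotvec(s['eef_rot']).as_matrix()
    print('t',s['clock'],'pos',s['tcp_pos'].round(1),'d60',(M.T@(np.array([x,y,z])-s['tcp_pos'])/60).round(3),'head',np.degrees(np.arctan2(M[1,0],M[0,0])).round(2),'zaxis',M[:,2].round(3),'F',s['contact_force'].round(1),'q',s['q'].round(2),s['grip_width'])
E
python3 -c "
from h import *
go(564,250,455)"
```

```text
t 0.1 pos [ 130.8 -508.2  404.2] d60 [ 10.141 -10.441  -0.833] head 14.43 zaxis [-0.     0.001 -1.   ] F [ 1.   0.5 -0.4] q [-1.46  0.29 -0.15  1.13 -0.    1.43] 1.000461767179763schema error: expected keys tx, ty, tz, ax, ay, az, fingers
```

Every row has to carry all the keys.

```bash
python3 -m jog '[{"tx":0,"ty":0,"tz":-0.2,"ax":0,"ay":0,"az":-1,"fingers":0},{"tx":0,"ty":0,"tz":-0.2,"ax":0,"ay":0,"az":-1,"fingers":0},{"tx":0,"ty":0,"tz":-0.2,"ax":0,"ay":0,"az":-1,"fingers":0},{"tx":0,"ty":0,"tz":-0.2,"ax":0,"ay":0,"az":-1,"fingers":0},{"tx":0,"ty":0,"tz":-0.2,"ax":0,"ay":0,"az":-1,"fingers":0}]' && python3 -m jog '[{"tx":0,"ty":0,"tz":0,"ax":0,"ay":0,"az":-1,"fingers":0},{"tx":0,"ty":0,"tz":0,"ax":0,"ay":0,"az":-1,"fingers":0},{"tx":0,"ty":0,"tz":0,"ax":0,"ay":0,"az":-1,"fingers":0},{"tx":0,"ty":0,"tz":0,"ax":0,"ay":0,"az":-1,"fingers":0},{"tx":0,"ty":0,"tz":0,"ax":0,"ay":0,"az":-1,"fingers":0}]'
python3 -c "
from h import *
go(564,250,455)"
```

```text
clock: 0.72
tcp_pos: [130.8, -508.3, 464.8]
eef_rot: [-2.79, -1.443, -0.0]
contact_force: [0.4, -1.0, -0.9]
grip_width: 0.001
gripper_force: 0.0
clock: 1.35
tcp_pos: [130.8, -508.3, 464.3]
eef_rot: [-2.128, -2.31, -0.001]
contact_force: [-0.0, -0.6, -0.5]
grip_width: 0.0
gripper_force: 0.0
t 1.35 pos [ 130.8 -508.3  464.3] d60 [12.006  8.229  0.166] head 94.69 zaxis [-0.     0.001 -1.   ] F [-0.  -0.6 -0.5] q [-1.46  0.27 -0.03  1.28  0.    0.03] 0.0002409057373564367
```

```bash
for i in 1; do :; done
python3 -m jog '[{"tx":0.8,"ty":0.55,"tz":0,"ax":0,"ay":0,"az":-0.1,"fingers":0},{"tx":0.8,"ty":0.55,"tz":0,"ax":0,"ay":0,"az":-0.1,"fingers":0},{"tx":0.8,"ty":0.55,"tz":0,"ax":0,"ay":0,"az":-0.1,"fingers":0},{"tx":0.8,"ty":0.55,"tz":0,"ax":0,"ay":0,"az":-0.1,"fingers":0},{"tx":0.8,"ty":0.55,"tz":0,"ax":0,"ay":0,"az":-0.1,"fingers":0}]' && python3 -m jog '[{"tx":0.8,"ty":0.5,"tz":0,"ax":0,"ay":0,"az":0,"fingers":0},{"tx":0.8,"ty":0.5,"tz":0,"ax":0,"ay":0,"az":0,"fingers":0},{"tx":0.8,"ty":0.5,"tz":0,"ax":0,"ay":0,"az":0,"fingers":0},{"tx":0.8,"ty":0.5,"tz":0,"ax":0,"ay":0,"az":0,"fingers":0},{"tx":0.8,"ty":0.5,"tz":0,"ax":0,"ay":0,"az":0,"fingers":0}]'
python3 -c "
from h import *
go(564,250,455)"
```

```text
clock: 1.98
tcp_pos: [270.0, -250.7, 464.6]
eef_rot: [2.052, 2.379, 0.0]
contact_force: [0.7, 0.1, 0.3]
grip_width: -0.002
gripper_force: 0.0
clock: 2.6
tcp_pos: [383.1, 8.9, 464.7]
eef_rot: [2.052, 2.378, 0.0]
contact_force: [0.8, -0.9, -0.6]
grip_width: 0.001
gripper_force: 0.0
t 2.6 pos [383.1   8.9 464.7] d60 [3.534 3.571 0.162] head 98.43 zaxis [ 0. -0. -1.] F [ 0.8 -0.9 -0.6] q [-0.17 -0.01 -0.36  1.23 -0.    1.26] 0.000648267527770109
```

```bash
python3 -m jog '[{"tx":0.7,"ty":0.75,"tz":0,"ax":0,"ay":0,"az":0,"fingers":0},{"tx":0.7,"ty":0.75,"tz":0,"ax":0,"ay":0,"az":0,"fingers":0},{"tx":0.7,"ty":0.75,"tz":0,"ax":0,"ay":0,"az":0,"fingers":0},{"tx":0.7,"ty":0.75,"tz":0,"ax":0,"ay":0,"az":0,"fingers":0},{"tx":0.7,"ty":0.8,"tz":0,"ax":0,"ay":0,"az":0,"fingers":0}]'
python3 - <<'E'
from h import *
go(579,253,455)
p,d,m,T=snap('wrist');cv2.imwrite('pics/w1.png',p[...,::-1])
E
```

```text
clock: 3.22
tcp_pos: [577.6, 248.9, 464.4]
eef_rot: [-2.052, -2.379, 0.0]
contact_force: [1.3, -0.3, 1.1]
grip_width: -0.0
gripper_force: 0.0
t 3.225 pos [577.6 248.9 464.4] d60 [0.064 0.032 0.156] head 98.45 zaxis [-0. -0. -1.] F [ 1.3 -0.3  1.1] q [ 0.29  0.48  0.28  1.38 -0.    1.71] -0.00030775918109714304
```

View pics/w1.png

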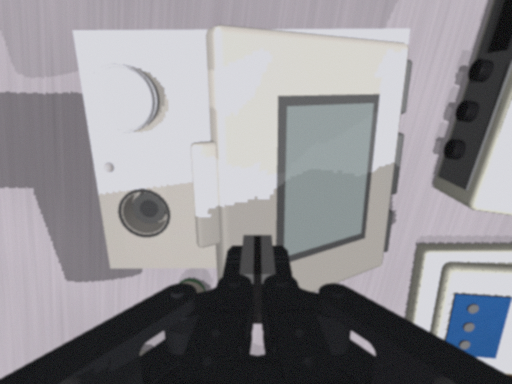

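The wrist view shows the fingertips at (257,240) over the front part of the lid, and the well at (145,213). I'm starting the descent.

```bash
python3 -m jog '[{"tx":0,"ty":0,"tz":0.25,"ax":0,"ay":0,"az":0,"fingers":0},{"tx":0,"ty":0,"tz":0.25,"ax":0,"ay":0,"az":0,"fingers":0},{"tx":0,"ty":0,"tz":0.25,"ax":0,"ay":0,"az":0,"fingers":0},{"tx":0,"ty":0,"tz":0.15,"ax":0,"ay":0,"az":0,"fingers":0},{"tx":0,"ty":0,"tz":0.1,"ax":0,"ay":0,"az":0,"fingers":0}]'
python3 -m jog '[{"tx":0,"ty":0,"tz":0.08,"ax":0,"ay":0,"az":0,"fingers":0},{"tx":0,"ty":0,"tz":0.08,"ax":0,"ay":0,"az":0,"fingers":0},{"tx":0,"ty":0,"tz":0.08,"ax":0,"ay":0,"az":0,"fingers":0},{"tx":0,"ty":0,"tz":0.08,"ax":0,"ay":0,"az":0,"fingers":0},{"tx":0,"ty":0,"tz":0.08,"ax":0,"ay":0,"az":0,"fingers":0}]'
```

```text
clock: 3.9
tcp_pos: [576.6, 246.6, 404.5]
eef_rot: [2.053, 2.378, 0.0]
contact_force: [0.1, 0.1, 1.1]
grip_width: 0.002
gripper_force: 0.0
clock: 4.53
tcp_pos: [576.9, 247.1, 380.6]
eef_rot: [2.052, 2.379, 0.001]
contact_force: [-0.1, 0.1, 3.1]
grip_width: 0.0
gripper_force: 1.0
```

```bash
python3 -m jog '[{"tx":0,"ty":0,"tz":0.08,"ax":0,"ay":0,"az":0,"fingers":0},{"tx":0,"ty":0,"tz":0.08,"ax":0,"ay":0,"az":0,"fingers":0},{"tx":0,"ty":0,"tz":0.08,"ax":0,"ay":0,"az":0,"fingers":0},{"tx":0,"ty":0,"tz":0.08,"ax":0,"ay":0,"az":0,"fingers":0},{"tx":0,"ty":0,"tz":0.08,"ax":0,"ay":0,"az":0,"fingers":0}]'
python3 -m jog '[{"tx":0,"ty":0,"tz":0.08,"ax":0,"ay":0,"az":0,"fingers":0},{"tx":0,"ty":0,"tz":0.08,"ax":0,"ay":0,"az":0,"fingers":0},{"tx":0,"ty":0,"tz":0.08,"ax":0,"ay":0,"az":0,"fingers":0},{"tx":0,"ty":0,"tz":0.08,"ax":0,"ay":0,"az":0,"fingers":0},{"tx":0,"ty":0,"tz":0.08,"ax":0,"ay":0,"az":0,"fingers":0}]'
```

```text
clock: 5.15
tcp_pos: [576.8, 247.1, 356.3]
eef_rot: [-2.052, -2.379, 0.0]
contact_force: [-0.6, 0.5, 2.6]
grip_width: -0.001
gripper_force: 1.0
clock: 5.78
tcp_pos: [576.8, 247.0, 332.4]
eef_rot: [-2.052, -2.379, 0.0]
contact_force: [-1.1, -0.4, 1.8]
grip_width: -0.002
gripper_force: 1.0
```

```bash
python3 -m jog '[{"tx":0,"ty":0,"tz":0.07,"ax":0,"ay":0,"az":0,"fingers":0},{"tx":0,"ty":0,"tz":0.06,"ax":0,"ay":0,"az":0,"fingers":0},{"tx":0,"ty":0,"tz":0.06,"ax":0,"ay":0,"az":0,"fingers":0},{"tx":0,"ty":0,"tz":0.05,"ax":0,"ay":0,"az":0,"fingers":0},{"tx":0,"ty":0,"tz":0.05,"ax":0,"ay":0,"az":0,"fingers":0}]'
python3 -m jog '[{"tx":0,"ty":0,"tz":0.03,"ax":0,"ay":0,"az":0,"fingers":0},{"tx":0,"ty":0,"tz":0.02,"ax":0,"ay":0,"az":0,"fingers":0},{"tx":0,"ty":0,"tz":0.02,"ax":0,"ay":0,"az":0,"fingers":0},{"tx":0,"ty":0,"tz":0.01,"ax":0,"ay":0,"az":0,"fingers":0},{"tx":0,"ty":0,"tz":0,"ax":0,"ay":0,"az":0,"fingers":0}]'
```

```text
clock: 6.4
tcp_pos: [576.8, 247.1, 315.1]
eef_rot: [-2.052, -2.379, 0.0]
contact_force: [-0.9, -0.4, 2.3]
grip_width: 0.001
gripper_force: 1.0
clock: 7.02
tcp_pos: [576.7, 247.1, 311.4]
eef_rot: [2.052, 2.378, 0.001]
contact_force: [-3.7, -0.1, 9.1]
grip_width: -0.001
gripper_force: 4.9
```

The force is climbing at a tip height of 138 mm, so the lid is at its stop. I'll push slightly more, then lift and check.

```bash
python3 -m jog '[{"tx":0,"ty":0,"tz":0.02,"ax":0,"ay":0,"az":0,"fingers":0},{"tx":0,"ty":0,"tz":0.01,"ax":0,"ay":0,"az":0,"fingers":0},{"tx":0,"ty":0,"tz":0,"ax":0,"ay":0,"az":0,"fingers":0},{"tx":0,"ty":0,"tz":0,"ax":0,"ay":0,"az":0,"fingers":0},{"tx":0,"ty":0,"tz":0,"ax":0,"ay":0,"az":0,"fingers":0}]'
python3 -m jog '[{"tx":0,"ty":0,"tz":-0.1,"ax":0,"ay":0,"az":0,"fingers":0},{"tx":0,"ty":0,"tz":-0.3,"ax":0,"ay":0,"az":0,"fingers":0},{"tx":0,"ty":0,"tz":-0.5,"ax":0,"ay":0,"az":0,"fingers":0},{"tx":0,"ty":0,"tz":-0.4,"ax":0,"ay":0,"az":0,"fingers":0},{"tx":0,"ty":0,"tz":0,"ax":0,"ay":0,"az":0,"fingers":0}]'
python3 - <<'E'
from h import *
p,d,m,T=snap('wrist');cv2.imwrite('pics/w2.png',p[...,::-1]);np.savez('w2',p=p,d=d,T=T)
P=cloud(d,m,T)
k=np.zeros((384,512),bool);k[20:230]=1
for lo,hi in((108,122),(130,150)):
    q=k&(P[...,2]>lo)&(P[...,2]<hi);X=P[q];print(lo,len(X),np.median(X[:,2]),np.linalg.lstsq(np.c_[X[:,:2],np.ones(len(X))],X[:,2],rcond=None)[0],cv2.minAreaRect(X[:,:2].astype(np.float32)))
go(468,181,330)
E
```

```text
clock: 7.65
tcp_pos: [576.6, 247.1, 311.3]
eef_rot: [2.051, 2.378, 0.002]
contact_force: [-9.6, -3.8, 23.7]
grip_width: -0.002
gripper_force: 12.1
clock: 8.28
tcp_pos: [577.5, 247.2, 388.4]
eef_rot: [2.051, 2.377, 0.005]
contact_force: [0.1, 0.9, -0.1]
grip_width: 0.002
gripper_force: 0.0
108 20661 113.9313563857445 [ 1.06667834e-03 -2.80198234e-04  1.13532410e+02] ((558.3563232421875, 288.26983642578125), (301.5760498046875, 155.37501525878906), 8.625028610229492)
130 65056 137.43728882391426 [-1.40788671e-02 -6.67975972e-04  1.45912406e+02] ((566.47265625, 291.21075439453125), (282.8598937988281, 139.07608032226562), 8.995162010192871)
t 8.325 pos [577.1 247.1 386.9] d60 [-0.824 -1.962  0.945] head 98.43 zaxis [ 0.001  0.    -1.   ] F [-0.4 -0.  -0.5] q [ 0.29  0.5   0.11  1.19 -0.    1.71] -0.0002147632418717168
```

View pics/w2.png

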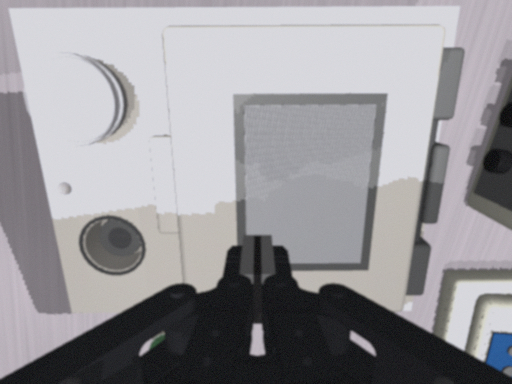

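The lid now looks shut. Its edges are parallel to the box, and the well ring is near (112,245). I'll check the lid slope on the lid's own pixels and take the well centre from this view.

Run:
```python
from h import *
z=np.load('w2.npz');p,d,T=z['p'],z['d'],z['T'];m=ctrl.camera_model('wrist');P=cloud(d,m,T)
X=np.concatenate([P[35:85,180:430].reshape(-1,3),P[35:200,180:225].reshape(-1,3),P[35:170,400:425].reshape(-1,3)])
print(np.linalg.lstsq(np.c_[X[:,:2]-[566,291],np.ones(len(X))],X[:,2],rcond=None)[0],np.percentile(X[:,2],[5,50,95]))
g=cv2.cvtColor(p,6);c=cv2.GaussianBlur(g,(3,3),0)[200:290,65:160]
mk=(c<125).astype(np.uint8);cs,_=cv2.findContours(mk,0,1);b=max(cs,key=cv2.contourArea);e=cv2.fitEllipse(cv2.convexHull(b));print(e)
print('well',ray(e[0][0]+65,e[0][1]+200,115,m,T), 'diam mm',max(e[1])*(T[2,3]-115)/m['fx'])
# fingertip shut in tool frame: tool xy of tips via image (257,240) at 173 ahead
w=P[225:236,113:130].reshape(-1,3);print('key depth z',np.median(w[:,2]),np.median(P[240:255,105:125,2]))
tip=ray(257,238,T[2,3]-0+0,m,T) if 0 else None
s=ctrl.sense();print(ray(257,240,s['tcp_pos'][2]-173,m,T)-s['tcp_pos'])
```

```text
[-4.75072018e-03  6.31803174e-04  1.38004320e+02] [135.90682406 137.04519315 138.21497144]
((46.788734436035156, 45.02997589111328), (57.484806060791016, 67.6357192993164), 112.9852294921875)
well [468.15437736 184.31149721 115.        ] diam mm 50.23154295841642
key depth z 99.02292657908521 98.909349011968
[   0.66569233    6.586605   -173.        ]
```

The lid is shut: 138 mm high, flat, and it held at the stop under 24 N. The two well estimates average (468,182.5). I'm moving above the well.

```bash
python3 -m jog '[{"tx":-0.2,"ty":-0.5,"tz":0,"ax":0,"ay":0,"az":0,"fingers":0},{"tx":-0.2,"ty":-0.5,"tz":0.2,"ax":0,"ay":0,"az":0,"fingers":0},{"tx":-0.2,"ty":-0.5,"tz":0.3,"ax":0,"ay":0,"az":0,"fingers":0},{"tx":-0.2,"ty":-0.46,"tz":0.3,"ax":0,"ay":0,"az":0,"fingers":0},{"tx":0,"ty":0,"tz":0,"ax":0,"ay":0,"az":0,"fingers":0}]'
python3 - <<'E'
from h import *
go(468,182.5,295)
p,d,m,T=snap('wrist');cv2.imwrite('pics/w3.png',p[...,::-1])
c,_,m,T=snap('scene');cv2.imwrite('pics/s3.png',cv2.resize(c[120:250,120:300],None,fx=4,fy=4,interpolation=2)[...,::-1])
E
```

```text
clock: 8.95
tcp_pos: [465.0, 181.4, 336.4]
eef_rot: [-2.051, -2.376, 0.007]
contact_force: [-0.2, -0.5, 0.3]
grip_width: -0.002
gripper_force: 0.0
t 8.95 pos [465.  181.4 336.4] d60 [0.011 0.055 0.69 ] head 98.39 zaxis [-0.005 -0.001 -1.   ] F [-0.2 -0.5  0.3] q [ 0.23  0.3  -0.34  0.95 -0.    1.65] -0.0018762620807737929
```

View pics/w3.png

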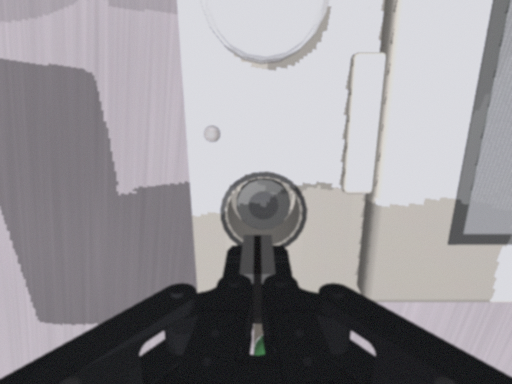

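Here the well ring spans columns 221–306 and rows 172–250, centred near (264,211), so I'll cast that point onto z = 115.

Run:
```python
from h import *
m,T=cam('wrist');print(ray(263.5,211,115,m,T),ray(221,211,115,m,T),ray(306,211,115,m,T))
s=ctrl.sense();print(ray(257,238,s['tcp_pos'][2]-173,m,T)-s['tcp_pos'])
a=ray(263.5,211,115,m,T);go((a[0]+468)/2,(a[1]+182)/2,295)
```

```text
[472.01749016 185.46884812 115.        ] [445.5356303  181.58275736 115.        ] [498.50576852 189.35588077 115.        ]
[  -0.6535406     8.05862925 -173.        ]
t 9.05 pos [467.8 182.4 338.4] d60 [0.017 0.04  0.723] head 98.41 zaxis [-0.  0. -1.] F [0.2 0.2 0.4] q [ 0.23  0.3  -0.33  0.95  0.    1.65] -0.001475970057229292
```

```bash
python3 -m jog '[{"tx":0.015,"ty":0.022,"tz":0.3,"ax":0,"ay":0,"az":0,"fingers":0},{"tx":0,"ty":0,"tz":0.3,"ax":0,"ay":0,"az":0,"fingers":0},{"tx":0,"ty":0,"tz":0.1,"ax":0,"ay":0,"az":0,"fingers":0},{"tx":0,"ty":0,"tz":0.05,"ax":0,"ay":0,"az":0,"fingers":0},{"tx":0,"ty":0,"tz":0,"ax":0,"ay":0,"az":0,"fingers":0}]'
python3 -m jog '[{"tx":0,"ty":0,"tz":0.04,"ax":0,"ay":0,"az":0,"fingers":0},{"tx":0,"ty":0,"tz":0.04,"ax":0,"ay":0,"az":0,"fingers":0},{"tx":0,"ty":0,"tz":0.04,"ax":0,"ay":0,"az":0,"fingers":0},{"tx":0,"ty":0,"tz":0.04,"ax":0,"ay":0,"az":0,"fingers":0},{"tx":0,"ty":0,"tz":0.03,"ax":0,"ay":0,"az":0,"fingers":0}]'
```

```text
clock: 9.68
tcp_pos: [469.1, 183.6, 294.0]
eef_rot: [2.052, 2.378, 0.001]
contact_force: [0.9, -0.1, 0.5]
grip_width: 0.001
gripper_force: 0.0
clock: 10.3
tcp_pos: [468.7, 183.4, 282.1]
eef_rot: [-2.052, -2.379, 0.0]
contact_force: [0.0, 0.0, 0.9]
grip_width: 0.0
gripper_force: 0.0
```

The tips are 6 mm inside the well with no contact. Now I'll press the key.

```bash
python3 -m jog '[{"tx":0,"ty":0,"tz":0.05,"ax":0,"ay":0,"az":0,"fingers":0},{"tx":0,"ty":0,"tz":0.05,"ax":0,"ay":0,"az":0,"fingers":0},{"tx":0,"ty":0,"tz":0.05,"ax":0,"ay":0,"az":0,"fingers":0},{"tx":0,"ty":0,"tz":0.03,"ax":0,"ay":0,"az":0,"fingers":0},{"tx":0,"ty":0,"tz":0,"ax":0,"ay":0,"az":0,"fingers":0}]'
python3 -m jog '[{"tx":0,"ty":0,"tz":0.03,"ax":0,"ay":0,"az":0,"fingers":0},{"tx":0,"ty":0,"tz":0.02,"ax":0,"ay":0,"az":0,"fingers":0},{"tx":0,"ty":0,"tz":0.02,"ax":0,"ay":0,"az":0,"fingers":0},{"tx":0,"ty":0,"tz":0,"ax":0,"ay":0,"az":0,"fingers":0},{"tx":0,"ty":0,"tz":0,"ax":0,"ay":0,"az":0,"fingers":0}]'
```

```text
clock: 10.92
tcp_pos: [468.7, 183.4, 271.5]
eef_rot: [-2.052, -2.379, 0.0]
contact_force: [-1.1, 0.5, 1.8]
grip_width: -0.003
gripper_force: 1.1
clock: 11.55
tcp_pos: [468.7, 183.4, 267.4]
eef_rot: [2.052, 2.379, 0.0]
contact_force: [-2.0, -1.3, 5.6]
grip_width: -0.0
gripper_force: 2.8
```

```bash
python3 -m jog '[{"tx":0,"ty":0,"tz":0.02,"ax":0,"ay":0,"az":0,"fingers":0},{"tx":0,"ty":0,"tz":0.01,"ax":0,"ay":0,"az":0,"fingers":0},{"tx":0,"ty":0,"tz":0,"ax":0,"ay":0,"az":0,"fingers":0},{"tx":0,"ty":0,"tz":0,"ax":0,"ay":0,"az":0,"fingers":0},{"tx":0,"ty":0,"tz":0,"ax":0,"ay":0,"az":0,"fingers":0}]'
python3 -m jog '[{"tx":0,"ty":0,"tz":0,"ax":0,"ay":0,"az":0,"fingers":0},{"tx":0,"ty":0,"tz":0,"ax":0,"ay":0,"az":0,"fingers":0},{"tx":0,"ty":0,"tz":0,"ax":0,"ay":0,"az":0,"fingers":0},{"tx":0,"ty":0,"tz":0,"ax":0,"ay":0,"az":0,"fingers":0},{"tx":0,"ty":0,"tz":0,"ax":0,"ay":0,"az":0,"fingers":0}]'
```

```text
clock: 12.18
tcp_pos: [468.6, 183.4, 267.1]
eef_rot: [2.052, 2.378, 0.001]
contact_force: [-7.7, -2.3, 25.3]
grip_width: 0.001
gripper_force: 12.7
clock: 12.8
tcp_pos: [468.6, 183.5, 267.1]
eef_rot: [2.052, 2.378, 0.001]
contact_force: [-7.8, -2.4, 25.6]
grip_width: -0.003
gripper_force: 12.7
```

The key is on its stop at 25 N. I'll hold for two more calls, then come up.

```bash
python3 -m jog '[{"tx":0,"ty":0,"tz":0,"ax":0,"ay":0,"az":0,"fingers":0},{"tx":0,"ty":0,"tz":0,"ax":0,"ay":0,"az":0,"fingers":0},{"tx":0,"ty":0,"tz":0,"ax":0,"ay":0,"az":0,"fingers":0},{"tx":0,"ty":0,"tz":0,"ax":0,"ay":0,"az":0,"fingers":0},{"tx":0,"ty":0,"tz":0,"ax":0,"ay":0,"az":0,"fingers":0}]'
python3 -m jog '[{"tx":0,"ty":0,"tz":0,"ax":0,"ay":0,"az":0,"fingers":0},{"tx":0,"ty":0,"tz":0,"ax":0,"ay":0,"az":0,"fingers":0},{"tx":0,"ty":0,"tz":0,"ax":0,"ay":0,"az":0,"fingers":0},{"tx":0,"ty":0,"tz":-0.1,"ax":0,"ay":0,"az":0,"fingers":0},{"tx":0,"ty":0,"tz":-0.1,"ax":0,"ay":0,"az":0,"fingers":0}]'
python3 -m jog '[{"tx":0,"ty":0,"tz":-0.2,"ax":0,"ay":0,"az":0,"fingers":0},{"tx":0,"ty":0,"tz":-0.4,"ax":0,"ay":0,"az":0,"fingers":0},{"tx":0,"ty":0,"tz":-0.6,"ax":0,"ay":0,"az":0,"fingers":0},{"tx":0,"ty":0,"tz":-0.5,"ax":0,"ay":0,"az":0,"fingers":0},{"tx":0,"ty":0,"tz":0,"ax":0,"ay":0,"az":0,"fingers":0}]'
python3 -m jog '[{"tx":0,"ty":0,"tz":-0.2,"ax":0,"ay":0,"az":0,"fingers":0},{"tx":0,"ty":0,"tz":0,"ax":0,"ay":0,"az":0,"fingers":0},{"tx":0,"ty":0,"tz":0,"ax":0,"ay":0,"az":0,"fingers":0},{"tx":0,"ty":0,"tz":0,"ax":0,"ay":0,"az":0,"fingers":0},{"tx":0,"ty":0,"tz":0,"ax":0,"ay":0,"az":0,"fingers":0}]'
python3 - <<'E'
from h import *
p,d,m,T=snap('wrist');cv2.imwrite('pics/w4.png',p[...,::-1]);P=cloud(d,m,T)
print(np.median(P[30:200,420:440,2]))
go(468,183,400)
E
```

```text
clock: 13.42
tcp_pos: [468.6, 183.4, 267.1]
eef_rot: [2.052, 2.378, 0.001]
contact_force: [-7.2, -2.1, 25.6]
grip_width: -0.003
gripper_force: 12.7
clock: 14.05
tcp_pos: [468.7, 183.4, 277.6]
eef_rot: [-2.052, -2.379, 0.0]
contact_force: [-0.5, -0.1, -0.6]
grip_width: -0.001
gripper_force: 0.0
clock: 14.68
tcp_pos: [469.4, 183.6, 382.0]
eef_rot: [2.05, 2.377, 0.005]
contact_force: [0.4, -1.4, -0.2]
grip_width: -0.002
gripper_force: 0.0
clock: 15.3
tcp_pos: [468.6, 183.4, 391.2]
eef_rot: [-2.052, -2.378, 0.001]
contact_force: [-0.6, -0.0, 0.6]
grip_width: -0.001
gripper_force: 0.0
138.27664072303793
t 15.35 pos [468.6 183.4 391.3] d60 [-0.005 -0.012 -0.146] head 98.43 zaxis [-0. -0. -1.] F [ 0.3 -0.3 -0.8] q [ 0.23  0.26 -0.23  1.08 -0.    1.65] 0.001213997129494143
```

View pics/w4.png

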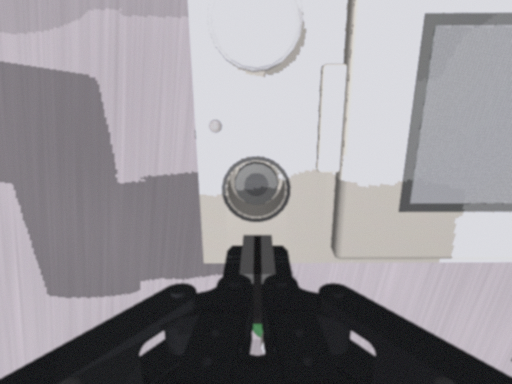

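The lid is shut at 138 mm, the key is free in the well at (257,188), the dishes at (255,25) haven't moved, and the gripper is clear.

```bash
python3 -c "
from station import ctrl
print(ctrl.finish_job())"
```

```text
the job is handed in; nothing more can be done
None
```

I shut incubator_a's lid, then held its reset key on its stop for about 2 s and let it go; the arm is clear, nothing else was touched, and the job was handed in at about 15 s (no verdict was returned).

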